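# Clear the pile off the plating bench

## Task

Somebody has piled a roll of tape, a wooden block and a paint jar on top of the flat tin. Take the pile apart and put each of the four things away in the grey holder that fits its shape and size (the jar in the small round dish, the roll in the large round dish, the block in the narrow tray, the tin in the wide tray), flat on the holder's floor inside the low rim, keeping all of them the right way up throughout.

Things in the scene. Friction and masses are not known exactly. Their poses are not given: they have to be found in the camera images.
- jar: Dark paint jar with black screw cap, round, 48 mm diameter, 66 mm high; on top of the pile (stands on the block). The cap does not turn. Origin: centre of its underside, z up.
- block: Plain brown wooden block, 40 mm (its x) by 85 mm (its y) by 34 mm high; under the jar, lying on the tape roll. Origin: centre of its underside, z up. Grasp it across its 40 mm width.
- tape_roll: Cream-coloured roll of paper masking tape lying flat, 68 mm diameter, 24 mm high, treat it as solid (the hole is closed to fingers and pegs); under the block, lying on the tin. Origin: centre of its underside, z up.
- tin: Flat tin box with a teal lid that stays shut, 66 mm (its x; lid and body measure 62 mm at the grasp) by 96 mm (its y) by 23 mm high; at the bottom of the pile, on the worktop. Origin: centre of its underside, z up. Grasp it across its short side.
- small_dish: Small round grey plastic dish fixed to the worktop, 76 mm outer and 68 mm inner diameter; home of the jar. Floor 4 mm above the worktop, rim top 7 mm above the worktop. Origin: centre of its underside.
- large_dish: Large round grey plastic dish fixed to the worktop, 96 mm outer and 88 mm inner diameter; home of the tape roll. Floor 4 mm above the worktop, rim top 7 mm above the worktop. Origin: centre of its underside.
- narrow_tray: Narrow rectangular grey plastic tray fixed to the worktop, inside 60 mm (its x) by 105 mm (its y), walls 4 mm thick; home of the wooden block, which lies in it with its long side along the tray's long side. Floor 4 mm above the worktop, rim top 7 mm above the worktop. Origin: centre of its underside.
- wide_tray: Wide rectangular grey plastic tray fixed to the worktop, inside 86 mm (its x) by 116 mm (its y), walls 4 mm thick; home of the tin, which lies in it with its long side along the tray's long side. Floor 4 mm above the worktop, rim top 7 mm above the worktop. Origin: centre of its underside.
Things that resemble listed ones, but are neither listed nor needed, are in the scene too. Of the things that look like the tin, the larger one is meant.

How it is judged:
At the end, for the whole second after the job is handed in: Jar in small dish, roll in large dish, block in narrow tray, tin in wide tray: each at rest, level within 0.06 rad, underside 2 to 6.5 mm above the holder's, centre within 12.5 mm of the holder's centre along each of its axes; block and tin along their trays within 0.35 rad (x of jar in the frame of small_dish between -0.0125 and 0.0125 m and y of jar in the frame of small_dish between -0.0125 and 0.0125 m and z of jar in the frame of small_dish between 0.002 and 0.0065 m and angle between each of jar, block, tape_roll, tin's own z axis and vertical below 0.06 rad and linear speed of each of jar, block, tape_roll, tin below 0.02 m/s and angular speed of each of jar, block, tape_roll, tin below 0.2 rad/s and x of block in the frame of narrow_tray between -0.0125 and 0.0125 m and y of block in the frame of narrow_tray between -0.0125 and 0.0125 m and z of block in the frame of narrow_tray between 0.002 and 0.0065 m and angle between the x axis of block and the x axis of narrow_tray, either way round below 0.35 rad and x of tape_roll in the frame of large_dish between -0.0125 and 0.0125 m and y of tape_roll in the frame of large_dish between -0.0125 and 0.0125 m and z of tape_roll in the frame of large_dish between 0.002 and 0.0065 m and x of tin in the frame of wide_tray between -0.0125 and 0.0125 m and y of tin in the frame of wide_tray between -0.0125 and 0.0125 m and z of tin in the frame of wide_tray between 0.002 and 0.0065 m and angle between the x axis of tin and the x axis of wide_tray, either way round below 0.35 rad); the robot touches nothing.
It fails at once if The jar, block, tape roll or tin is tipped by more than 0.7 rad (angle between any of jar, block, tape_roll, tin's own z axis and vertical above 0.7 rad).
It also fails if it takes over 120 s, if anything falls off the work surface, if the arm or the gripper's body presses on something with over 40 N, if the wrist force passes 120 N, or if a joint passes its speed limit or range.

## Robot

A 7-joint arm with a two-finger parallel gripper is mounted at the origin on a cart in front of the work surface, level with it; the furniture and walls round the work are solid. World frame = base frame: x ahead of the robot, y to its left, z up, the work surface at z = 0. Lengths are in m, angles in rad, forces in N, time in s.
With the tool pointing down it reaches from about 0.4 to 0.9 m from the base axis. Payload 5.6 kg.
Tool frame: the origin (TCP) lies midway between the tips of the shut fingers; the grasp point (between the pads) lies 19 mm behind it; z points along the fingers, y is the line along which they close (so a half turn about z gives the same grasp; the last joint's range is limited). The gripper opens to 92 mm and grips with 3 to 60 N. Pads are 20 mm wide; open, the fingers measure 128 mm over their backs; the gripper's body (75 mm by 189 mm) begins 69 mm behind the grasp point.
Start: joints at [1.301, 0.468, -0.012, 1.603, 0.006, 1.071, -0.056], TCP at [0.146, -0.633, 0.215] pointing down, gripper open.
Joint ranges: [-2.53, 2.53], [-0.31, 2.02], [-1.57, 1.55], [0.28, 2.44], [-1.29, 4.43], [0.15, 1.84], [-2.92, 2.92]. Speed limits (rad/s): [2.57, 2.57, 3.14, 3.14, 3.14, 3.14, 3.14].

## Interface

Orientations are given as a 3x3 rotation matrix whose columns are the frame's x, y, z axes.
In Python, from station import env, effector, solver, viewer, workorder, search_frame, tip_of gives the robot as it stands. Calls block until the motion is done:
- env.reach(position, orientation): joint-space move of the TCP to a pose.
- env.movel(position, frame=None, rate=0.15): straight line of the TCP; frame=None keeps the orientation; rate is the mean speed in m/s.
- env.goto_joints(angles): joint-space move.
- effector.release() and effector.grasp(squeeze=None): open the fingers fully, or close them until they stop; squeeze is the grip in N (None keeps the last).
- env.pause(seconds).
- solver.inverse_kinematics(position, orientation): joint angles nearest the present ones, or None.
- env.sense(): the state.
- viewer.read_camera(name): name is "scene" or "top" or "wrist"; returns (picture, depth): 480x640x3 uint8, red, green, blue; 480x640 float32, m along the optical axis (not along the pixel's ray), 0 where there is no reading.
- viewer.camera_info(name): a dict with "intrinsics" (3x3 intrinsics, pixels), "eye" and "rotation" of the camera in the world; the wrist camera has in their place "T_tool_cam" (4x4, takes a point from camera to tool coordinates, whose origin is the TCP and whose axes are the flange's). Camera axes: x right, y up, looking along -z (the intrinsics and any distortion apply to the point x, -y, -z); pixel columns grow to the right and rows downward; lengths in m; the calibration is good to about 2 mm. A picture is of the moment at which its call begins: read the wrist's pose just before it. camera_info takes no time and is no camera call.
A pose or a line that the arm cannot do raises env.PlanningError and nothing moves.
- workorder.finish_job(): hands the job in; it is judged then, once.
Trained networks look in the newest picture that a camera, given by its name, has taken for a name from the list of things; names that differ only in an ending like _2 or _b are one class to them, and where a whole thing is asked for, a point or a joint stands for the part that bears it (a point fixed in the world has none). Each returns a list of dicts, best first, with "score" (0 to 1); they miss things now and then, are a little off and sometimes report something else, mostly with a low value. They report only what shows in the picture. A call takes as long as a camera call. They do not tell look-alikes from the thing itself.
- search_frame(camera, name): "at" ([x, y, z] in m, in world coordinates, good to about 4 mm: the middle of the surface that is visible of it).
- tip_of(camera, name): "at" ([x, y, z] in m, in world coordinates, good to about 4 mm: a listed point, or the origin of a listed thing).
The state is a dict: "t": time; "joint_positions": joint angles; "joint_velocities": joint speeds; "tau": joint torques, N m; "ee_pos": TCP position; "tcp_rot": TCP orientation; "wrist_force": force on the tool from outside, world axes, zero at the start; "moment": the same for the moment, N m; "gripper_width": finger opening in m; "grasp_force": force on a finger pad.
Only numpy, scipy, OpenCV 4.12 (cv2) and the standard library are available. Lean on these libraries where they do the work, as an engineer would, in place of code of your own. Each camera call takes 0.05 s, during which the arm holds its last target. There are 200 camera calls.

## Working session

There is one attempt and no reset: what is moved stays moved. The work goes in short steps, each a Python script; the robot and the scene stay as the last script left them, time stands still between calls to the robot, and variables do not carry over. Pictures are saved under pics/ and viewed, at most 14 in all, crops included, and the job is handed in when it is done.

```bash
ls; mkdir -p pics
python3 - <<'E'
from station import *
import cv2, numpy as np
for c in ["top","scene"]:
    p,d=viewer.read_camera(c); cv2.imwrite(f"pics/{c}0.png",p[:,:,::-1]); np.save(f"pics/{c}0.npy",d)
    i=viewer.camera_info(c); print(c,{k:np.round(v,3).tolist() if not isinstance(v,str) else v for k,v in i.items()})
    for n in ["jar","block","tape_roll","tin","small_dish","large_dish","narrow_tray","wide_tray"]:
        print(n,[(np.round(r["at"],3).tolist(),round(r["score"],2)) for r in search_frame(c,n)],[(np.round(r["at"],3).tolist(),round(r["score"],2)) for r in tip_of(c,n)])
print(env.sense()["t"])
E
```

```text
pics
top {'intrinsics': [[549.345, 0.0, 320.931], [0.0, 549.345, 247.15], [0.0, 0.0, 1.0]], 'eye': [0.341, 0.007, 1.279], 'rotation': [[-0.01, 0.988, -0.151], [-1.0, -0.009, 0.012], [0.011, 0.151, 0.988]]}
jar [([0.424, 0.065, 0.148], 0.96)] [([0.427, 0.065, 0.083], 0.82)]
block [([0.427, 0.042, 0.083], 0.67)] [([0.427, 0.06, 0.051], 0.78), ([0.608, -0.292, -0.001], 0.69)]
tape_roll [] [([0.429, 0.059, 0.024], 0.45)]
tin [([0.434, 0.028, 0.024], 0.83), ([0.571, 0.339, 0.014], 0.83)] [([0.432, 0.059, 0.003], 0.49)]
small_dish [([0.437, -0.111, 0.004], 0.64)] [([0.424, 0.064, 0.084], 0.72)]
large_dish [([0.422, -0.3, 0.004], 0.72)] [([0.42, -0.303, 0.001], 0.96)]
narrow_tray [([0.606, -0.294, 0.004], 0.93)] [([0.605, -0.293, 0.0], 0.87)]
wide_tray [([0.428, 0.262, 0.007], 0.8)] [([0.428, 0.264, 0.002], 0.97)]
scene {'intrinsics': [[435.472, 0.0, 309.894], [0.0, 435.472, 236.186], [0.0, 0.0, 1.0]], 'eye': [-0.051, 0.256, 0.666], 'rotation': [[-0.422, 0.619, -0.662], [-0.906, -0.301, 0.297], [-0.016, 0.726, 0.688]]}
jar [([0.413, 0.069, 0.134], 0.9), ([0.42, -0.3, 0.006], 0.59), ([0.425, 0.267, 0.006], 0.19)] [([0.43, 0.062, 0.081], 0.95)]
block [([0.413, 0.079, 0.075], 0.78)] [([0.429, 0.063, 0.051], 0.81)]
tape_roll [([0.4, 0.062, 0.043], 0.91)] [([0.432, 0.059, 0.027], 0.83)]
tin [([0.572, 0.333, 0.014], 0.94), ([0.414, 0.088, 0.02], 0.65)] [([0.577, 0.333, -0.001], 0.84), ([0.431, 0.058, 0.002], 0.6), ([0.423, -0.3, -0.001], 0.33)]
small_dish [] [([0.439, -0.111, -0.0], 0.56)]
large_dish [([0.422, -0.3, 0.006], 0.89)] [([0.421, -0.302, -0.0], 0.94)]
narrow_tray [([0.6, -0.285, 0.002], 0.96)] [([0.602, -0.289, -0.002], 0.57)]
wide_tray [([0.428, 0.268, 0.007], 0.79)] [([0.428, 0.266, 0.001], 0.66)]
1.7
```

View pics/top0.png

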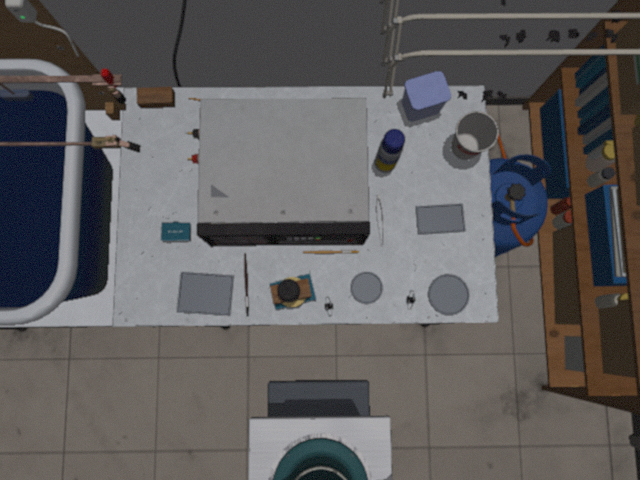

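View pics/scene0.png

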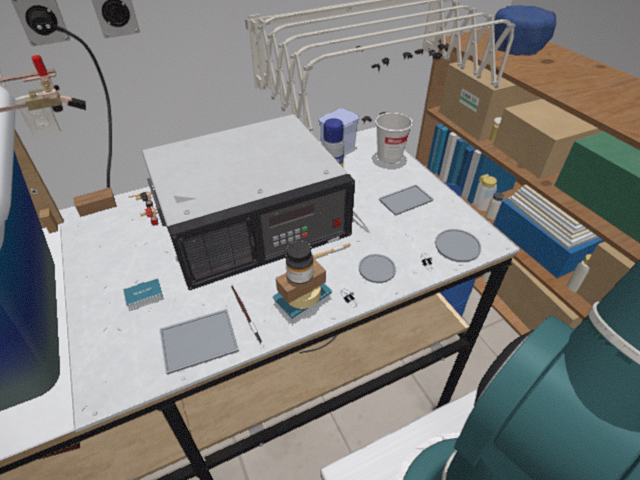

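The top view shows the pile at (292,290) and the small dish at (367,288). The large dish is at (448,294), the narrow tray at (440,219) and the wide tray at (205,293). The decoy tin is at (176,232), and a big instrument stands behind the pile. Next I'll measure orientations, precise centres and the instrument's front.

```bash
cat > h.py <<'E'
from station import *
import cv2, numpy as np
def cloud(d,c,T=None):
    i=viewer.camera_info(c); K=np.array(i["intrinsics"]); v,u=np.mgrid[:480,:640]
    P=np.stack([(u-K[0,2])/K[0,0]*d,-(v-K[1,2])/K[1,1]*d,-d],-1)
    if c=="wrist":
        pos,R=T; M=np.array(i["T_tool_cam"]); P=P@M[:3,:3].T+M[:3,3]; return P@R.T+pos
    return P@np.array(i["rotation"]).T+np.array(i["eye"])
def rect(P,m):
    q=P[m][:,:2]
    (c,s,a)=cv2.minAreaRect((q*1000).astype(np.float32)); return np.round(c,1),np.round(s,1),round(a,1)
def wrist(name):
    s=env.sense(); T=(np.array(s["ee_pos"]),np.array(s["tcp_rot"])); p,d=viewer.read_camera("wrist")
    cv2.imwrite(f"pics/{name}.png",p[:,:,::-1]); return p,cloud(d,"wrist",T)
def comp(m,uv):
    n,l=cv2.connectedComponents(m.astype(np.uint8)); return l==l[uv[1],uv[0]]
def Rz(yaw): # tool down, closing axis y at angle yaw
    y=np.array([np.cos(yaw),np.sin(yaw),0]); z=np.array([0,0,-1.]); return np.stack([np.cross(y,z),y,z],1)
E
python3 - <<'E'
from h import *
p=cv2.imread("pics/top0.png"); d=np.load("pics/top0.npy"); P=cloud(d,"top"); hsv=cv2.cvtColor(p,cv2.COLOR_BGR2HSV)
for n,uv in dict(wide=(205,293),small=(367,288),large=(448,294),narrow=(440,219)).items():
    g=p.astype(int).max(2); m=comp((g<g[uv[1],uv[0]]+18)&(abs(P[...,2])<.02),uv); print(n,p[uv[1],uv[0]],rect(P,m),P[m][:,2].mean())
Z=P[...,2]; x,y=P[...,0],P[...,1]
near=(abs(x-.43)<.08)&(abs(y-.06)<.09)
for n,a,b in [("tin",.015,.035),("tape",.038,.053),("block",.07,.09),("jar",.135,.17)]:
    m=near&(Z>a)&(Z<b); print(n,m.sum(),rect(P,m),np.median(Z[m]))
m=(Z>.03)&(x>.48)&(x<1.1)&(abs(y)<.24); print("device",np.percentile(x[m],[0.5,2,50,99]),np.percentile(y[m],[1,99]),np.percentile(Z[m],[5,50,95,99.5]))
m=(Z>.1)&(x>.3)&(y<-.2)&(y>-.6)&(x<1.2); print("right tall",[np.round(t,2) for t in (x[m].min(),x[m].max(),y[m].max(),Z[m].max())] if m.any() else 0)
P=cloud(np.load("pics/scene0.npy"),"scene"); Z=P[...,2];near=(abs(P[...,0]-.43)<.08)&(abs(P[...,1]-.06)<.09)
for n,a,b in [("tin",.021,.026),("block",.077,.085),("jar",.145,.152)]:
    m=near&(Z>a)&(Z<b); print(n,m.sum(),rect(P,m))
# table
E
```

```text
wide [107 101  97] (array([430.3, 261.3]), array([125. ,  96.2]), 85.8) 0.003306252052990668
small [117 109 108] (array([ 440.2, -112.7]), array([74. , 76.7]), 44.5) 0.003786183441396714
large [114 107 104] (array([ 422.8, -303.6]), array([95.7, 97. ]), 26.6) 0.004128104065756628
narrow [111 102 100] (array([ 602.8, -292.4]), array([ 71.4, 117.2]), 3.2) 0.00400903139190335
tin 254 (array([427.2,  47. ]), array([ 83.6, 124.7]), 4.9) 0.022914277621441603
tape 137 (array([428.3,  54.6]), array([53.1, 67.2]), 87.8) 0.04749030050872194
block 345 (array([426.5,  60.8]), array([44.1, 85. ]), 11.3) 0.08066312653207852
jar 325 (array([426.7,  63.6]), array([41.1, 39.6]), 87.6) 0.14722572040507287
device [0.53876361 0.54079081 0.69493439 1.01133022] [-0.2284639   0.23598223] [0.08800178 0.15928809 0.16539628 0.26210975]
right tall [np.float64(0.73), np.float64(1.04), np.float64(-0.2), np.float64(0.27)]
tin 353 (array([430.4,  58.5]), array([66.8, 95.9]), 13.5)
block 428 (array([429.,  61.]), array([42.6, 86.3]), 10.2)
jar 371 (array([426.3,  64. ]), array([40.7, 41.2]), 69.0)
```

```bash
cat >> h.py <<'E'
def st(tag):
    s=env.sense(); print(tag,"t",round(s["t"],1),np.round(s["ee_pos"],4),"w",round(s["gripper_width"],4),"gf",np.round(s["grasp_force"],1),"F",np.round(s["wrist_force"],1))
def pick(x,y,z,yaw,squeeze,hi=.28):
    env.reach([x,y,hi],Rz(yaw)); env.movel([x,y,z+.03],rate=.2); env.movel([x,y,z],rate=.06); st("down")
    effector.grasp(squeeze=squeeze); st("held"); env.movel([x,y,z+.03],rate=.06); env.movel([x,y,hi],rate=.2); st("up")
def place(x,y,z,yaw,hi=.28):
    env.reach([x,y,hi],Rz(yaw)); env.movel([x,y,z+.04],rate=.2); env.movel([x,y,z],rate=.04); st("set")
    effector.release(); env.movel([x,y,z+.03],rate=.06); env.movel([x,y,hi],rate=.25); st("left")
E
python3 - <<'E'
from h import *
for n,q,a in [("jar",(.4265,.0638,.092),np.pi/2),("block",(.4285,.061,.055),.187),("tin",(.4305,.0585,.005),.235),("sd",(.4395,-.112,.016),np.pi/2),("ld",(.422,-.3025,.01),np.pi/2),("nt",(.603,-.2915,.013),.056),("wt",(.429,.263,.01),-.073)]:
    r=[]
    for k in (0,np.pi,-np.pi):
        s=solver.inverse_kinematics(q,Rz(a+k)); r.append(None if s is None else np.round(s,2).tolist())
    print(n,r[:2])
env.reach([.42,-.3,.30],Rz(np.pi/2)); st("wp")
E
```

```text
jar [[0.76, 0.69, -1.24, 2.16, 0.85, 0.92, 0.58], [0.38, 0.39, -0.7, 2.18, 0.4, 0.69, -2.16]]
block [[0.6, 0.62, -0.99, 2.18, 0.78, 0.75, -0.74], [0.79, 0.9, -1.33, 2.18, 1.09, 1.04, 2.16]]
tin [[0.22, 0.55, -0.51, 2.21, 0.56, 0.5, -0.49], [0.78, 1.1, -1.34, 2.19, 1.29, 1.13, 2.09]]
sd [[0.65, 0.56, -0.56, 2.17, 0.56, 0.56, 1.24], [0.37, 0.49, -0.23, 2.18, 0.23, 0.49, -1.61]]
ld [[1.02, 0.65, -0.58, 2.01, 0.59, 0.64, 1.62], [0.65, 0.57, -0.11, 2.04, 0.12, 0.54, -1.12]]
nt [[0.67, 0.78, -0.39, 1.64, 0.38, 0.79, 0.17], [0.25, 0.74, 0.21, 1.67, -0.21, 0.75, -2.52]]
wt [[-0.13, 0.64, -0.6, 2.05, 0.61, 0.63, -1.22], [0.31, 1.15, -1.34, 2.03, 1.27, 1.19, 1.46]]
wp t 3.5 [ 0.4196 -0.3008  0.2998] w 0.0918 gf 0.0 F [0.1 0.1 0.5]
```

```bash
cat >> h.py <<'E'
def best(p,yaw):
    c=[(abs(s[2]),a) for a in (yaw,yaw+np.pi) if (s:=solver.inverse_kinematics(p,Rz(a))) is not None and abs(s[6])<2.7]; return min(c)[1]
_p,_q=pick,place
def pick(x,y,z,yaw,*a,**k): _p(x,y,z,best([x,y,z],yaw),*a,**k)
def place(x,y,z,yaw,*a,**k): _q(x,y,z,best([x,y,z],yaw),*a,**k)
E
python3 - <<'E'
from h import *
pick(.4265,.0638,.092,np.pi/2,15)
place(.4395,-.112,.0155,np.pi/2)
print(np.round(env.sense()["joint_positions"],2))
p,d=viewer.read_camera("scene"); cv2.imwrite("pics/s1.png",p[:,:,::-1]); P=cloud(d,"scene"); Z=P[...,2]
near=(abs(P[...,0]-.43)<.08)&(abs(P[...,1]-.06)<.09)
for n,a,b in [("tin",.021,.026),("block",.077,.085)]:
    m=near&(Z>a)&(Z<b); print(n,m.sum(),rect(P,m))
m=(abs(P[...,0]-.44)<.05)&(abs(P[...,1]+.112)<.05)&(Z>.062)&(Z<.08); print("jar",m.sum(),rect(P,m),np.median(Z[m]))
E
```

```text
down t 8.3 [0.4265 0.0641 0.0919] w 0.0916 gf 0.0 F [ 0.5 -0.7 -0. ]
held t 9.0 [0.4265 0.0637 0.092 ] w 0.0466 gf 15.0 F [0.4 0.5 1.8]
up t 10.6 [0.4257 0.0635 0.279 ] w 0.0467 gf 15.0 F [-0.3 -0.  -0.8]
set t 13.8 [ 0.4397 -0.112   0.0157] w 0.047 gf 15.0 F [ 0.2  0.6 -1.3]
left t 16.3 [ 0.4386 -0.1119  0.2788] w 0.0925 gf 0.0 F [-0.4  0.  -0. ]
[ 1.09  0.18 -0.99  1.94  0.16  1.11 -1.54]
tin 370 (array([427.2,  57.8]), array([ 61.2, 101.1]), 7.3)
block 889 (array([428.8,  61.6]), array([42.2, 85.4]), 10.0)
jar 317 (array([ 440.2, -110.8]), array([41.3, 41.2]), 30.6) 0.0705693194162701
```

View pics/s1.png

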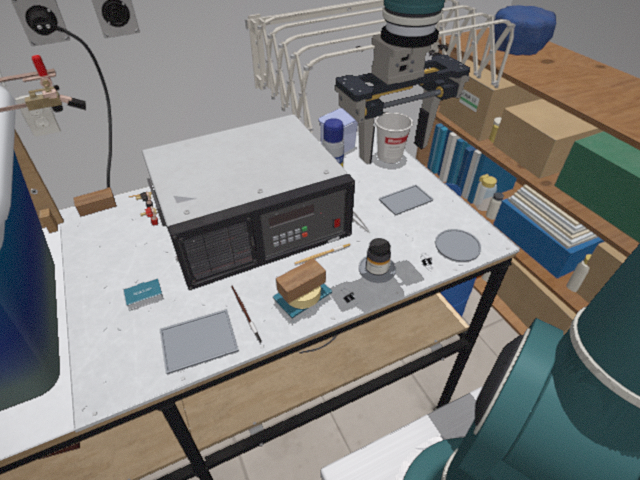

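The jar (378,256) stands upright in the small dish, and the pile is undisturbed. The block is next.

Run:
```python
from h import *
pick(.4275,.0612,.055,np.radians(10.2),15)
place(.603,-.2915,.0125,.056)
env.reach([.46,-.3,.3],Rz(best([.46,-.3,.3],np.pi/2)))
for c in ("scene","top"):
    p,d=viewer.read_camera(c); cv2.imwrite(f"pics/{c}2.png",p[:,:,::-1]); P=cloud(d,c); Z=P[...,2]
    near=(abs(P[...,0]-.43)<.08)&(abs(P[...,1]-.06)<.09)
    for n,a,b in [("tin",.021,.026),("tape",.043,.053)]:
        m=near&(Z>a)&(Z<b); print(n,m.sum(),rect(P,m) if m.any() else 0)
    m=(abs(P[...,0]-.603)<.06)&(abs(P[...,1]+.29)<.07)&(Z>.03)&(Z<.05); print("block",m.sum(),rect(P,m) if m.any() else 0,np.median(Z[m]))
```

```text
down t 19.3 [0.4274 0.0615 0.0549] w 0.0918 gf 0.0 F [-1.  -0.5 -0.5]
held t 20.1 [0.4276 0.0612 0.055 ] w 0.0401 gf 15.0 F [ 0.2 -0.1  0.5]
up t 21.9 [0.4268 0.0609 0.2791] w 0.0399 gf 15.0 F [-0.  -0.5 -0.1]
set t 25.8 [ 0.6033 -0.2915  0.0128] w 0.0399 gf 15.0 F [ 0.1 -0.9 -1. ]
left t 28.4 [ 0.6022 -0.2915  0.2783] w 0.092 gf 0.0 F [-0.1 -0.2 -0.6]
tin 524 (array([430.1,  58.1]), array([67.6, 97.2]), 12.7)
tape 655 (array([429.4,  60.5]), array([66.4, 68.1]), 64.2)
block 471 (array([ 601.6, -290.3]), array([43.4, 87.8]), 2.5) 0.038424066852535965
tin 423 (array([432.3,  59. ]), array([62.6, 95.2]), 13.8)
tape 463 (array([428.6,  58.8]), array([65.3, 67.3]), 89.0)
block 636 (array([ 602.2, -291.1]), array([41.5, 87. ]), 3.0) 0.03732319176944143
```

View pics/scene2.png

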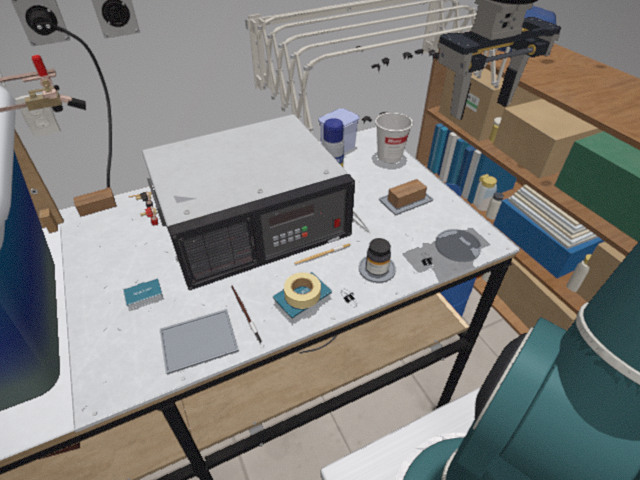

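The block (407,193) lies in the narrow tray, and the roll (303,290) lies on the tin. Next comes the roll, then another measurement of the tin.

Run:
```python
from h import *
pick(.429,.0597,.0285,np.pi/2,20)
place(.422,-.3025,.0105,np.pi/2)
for c in ("scene","top"):
    p,d=viewer.read_camera(c); cv2.imwrite(f"pics/{c}3.png",p[:,:,::-1]); P=cloud(d,c); Z=P[...,2]
    near=(abs(P[...,0]-.43)<.08)&(abs(P[...,1]-.06)<.09)
    m=near&(Z>.019)&(Z<.028); print("tin",m.sum(),rect(P,m))
    m=(abs(P[...,0]-.42)<.06)&(abs(P[...,1]+.3)<.07)&(Z>.022)&(Z<.04); print("tape",m.sum(),rect(P,m) if m.any() else 0,np.median(Z[m]))
```

```text
down t 33.0 [0.4289 0.06   0.0283] w 0.0922 gf 0.0 F [0.5 0.2 0.4]
held t 33.5 [0.4292 0.0597 0.0287] w 0.0668 gf 20.0 F [-0.3  0.5  2.1]
up t 35.4 [0.4283 0.0595 0.279 ] w 0.0668 gf 20.0 F [ 0.  -0.4 -0.7]
set t 39.2 [ 0.4222 -0.3026  0.0107] w 0.067 gf 20.0 F [ 0.6  0.6 -1. ]
left t 41.5 [ 0.4211 -0.3022  0.2787] w 0.0922 gf 0.0 F [-0.2 -0.4  0.5]
tin 1386 (array([431.2,  58.8]), array([66.3, 96.7]), 13.0)
tape 505 (array([ 422. , -301.2]), array([67.8, 66.8]), 3.6) 0.028309755825979277
tin 1044 (array([431. ,  58.3]), array([65.8, 95.3]), 13.6)
tape 305 (array([ 415.8, -293.8]), array([67.3, 48.3]), 36.3) 0.027790145710667513
```

View pics/scene3.png

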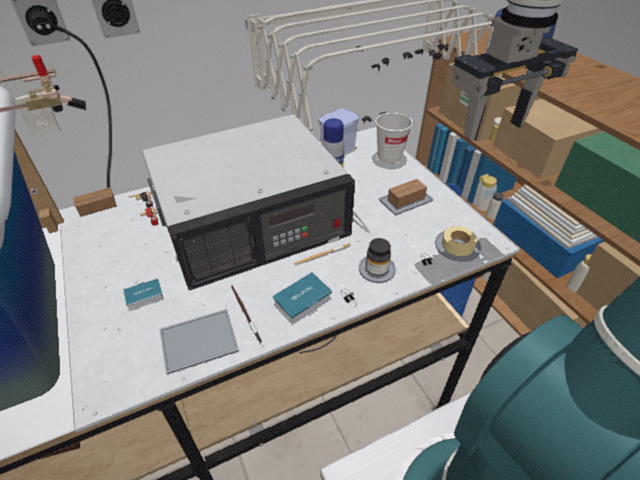

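The roll (459,242) lies in the large dish and the tin (302,296) is now clear. The tin is last.

Run:
```python
from h import *
env.reach([.43,-.1,.28],Rz(best([.43,-.1,.28],np.radians(13.3))))
pick(.428,.0585,.005,np.radians(13.3),30)
place(.429,.263,.0098,-.073)
env.reach([.42,0.0,.35],Rz(best([.42,0,.35],0)))
for c in ("scene","top"):
    p,d=viewer.read_camera(c); cv2.imwrite(f"pics/{c}4.png",p[:,:,::-1]); P=cloud(d,c); Z=P[...,2]
    for n,x,y,a,b in [("tin",.429,.263,.018,.035),("tape",.422,-.3025,.022,.04),("block",.603,-.291,.03,.05),("jar",.44,-.112,.062,.08)]:
        m=(abs(P[...,0]-x)<.07)&(abs(P[...,1]-y)<.07)&(Z>a)&(Z<b); print(n,m.sum(),rect(P,m) if m.any() else 0,np.median(Z[m]))
st("end")
```

```text
down t 45.7 [0.4279 0.0588 0.0048] w 0.092 gf 0.0 F [-0.5  0.5 -0.3]
held t 46.3 [0.4283 0.0585 0.0052] w 0.06 gf 30.0 F [ 1.4 -0.4  1.5]
up t 48.3 [0.4273 0.0583 0.2791] w 0.06 gf 30.0 F [-0.   0.4 -1.9]
set t 51.6 [0.4291 0.2631 0.01  ] w 0.0603 gf 30.0 F [ 0.3 -0.8 -1.8]
left t 54.0 [0.4284 0.2623 0.2787] w 0.092 gf 0.0 F [-0.1  0.2 -0.5]
tin 1799 (array([427.8, 262.2]), array([95.4, 65.9]), 85.6) 0.02784717362272282
tape 502 (array([ 421.9, -301.3]), array([68.8, 67.4]), 89.3) 0.028265249979460838
block 480 (array([ 601.7, -290.4]), array([42.3, 85.7]), 3.1) 0.03843916816108095
jar 320 (array([ 439.9, -111. ]), array([40.7, 41.9]), 14.3) 0.07046758756203875
tin 1160 (array([426.7, 262.2]), array([96.5, 65.6]), 85.0) 0.02627965547440214
tape 484 (array([ 422.6, -302. ]), array([67.1, 67. ]), 65.2) 0.027276015363200456
block 638 (array([ 601.8, -291.2]), array([40.8, 85.9]), 3.0) 0.037492848543635215
jar 226 (array([ 440.2, -115.5]), array([31. , 40.3]), 85.6) 0.06984570526578182
end t 55.2 [0.42   0.0012 0.3498] w 0.0918 gf 0.0 F [-0.4  0.5 -0.7]
```

View pics/scene4.png

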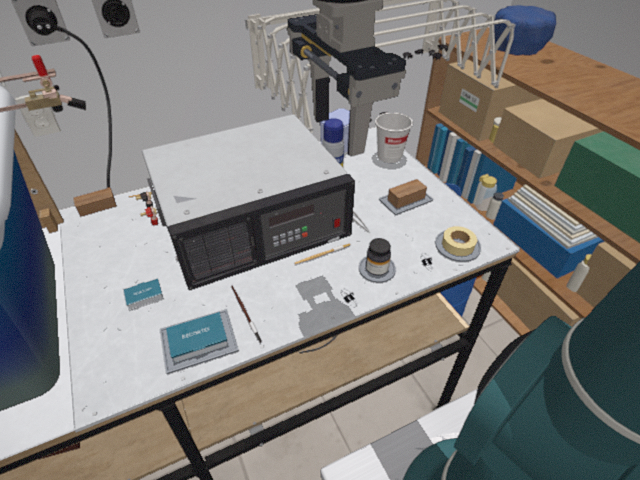

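All four things lie in their holders: the tin at (199,336), the jar at (378,258), the roll at (459,241) and the block at (407,193). Each is centred within about 3 mm, at the right height, and the robot is clear of everything.

```bash
python3 -c "
from station import *
print(workorder.finish_job())"
```

```text
the job is handed in; nothing more can be done
None
```

The jar, block, roll and tin are each in their own holder, upright and within about 3 mm of centre by the cameras; I handed the job in just after 55 s of the 120 s, and no verdict came back.

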